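# Find the lid that snaps onto the tub

## Robot

A 6-joint arm with a two-finger parallel gripper is mounted at the origin on a cart in front of the work surface, level with it; the furniture and walls round the work are solid. World frame = base frame: x ahead of the robot, y to its left, z up, the work surface at z = 0. Lengths are in m, angles in rad, forces in N, time in s.
With the tool pointing down it reaches from about 0.4 to 0.825 m from the base axis. Payload 7 kg.
Tool frame: the origin (TCP) lies midway between the tips of the shut fingers; the grasp point (between the pads) lies 19 mm behind it; z points along the fingers, x is the direction in which the jaws open and shut, and the axes are right-handed (so a half turn about z gives the same grasp; the last joint's range is limited). The gripper opens to 88 mm and grips with 3 to 60 N. Pads are 19 mm wide; open, the fingers measure 130 mm over their backs; the gripper's body (78 mm by 193 mm) begins 47 mm behind the grasp point.
Start: joints at [1.607, 0.359, 0.012, 0, -1.224, -0.288], TCP at [0.168, 0.654, 0.227] pointing down, gripper open.
Joint ranges: [-3.07, 3.07], [-1.43, 2.12], [-1.02, 1.25], [-3.03, 1.67], [-3.05, -0], [-3.03, 3.03]. Speed limits (rad/s): [2.39, 2.39, 3.01, 3.14, 3.14, 3.14].

## Interface

Orientations are given as [roll, pitch, yaw] about the fixed x, y, z axes, in that order (R = Rz(yaw) Ry(pitch) Rx(roll)).
In Python, from station import status, eyes, workorder gives the robot as it stands.
- The arm moves only by the shell command python3 -m jog 'ROWS' [OPENING] [FORCE]. ROWS is JSON, a list of rows, each a list of 6 numbers: the shift along the world's x, y, z in mm, then the turn, a rotation vector about the world's x, y, z in rad. A call has 1 to 12 rows; each row shifts and turns the pose as measured when the row begins; what a row does not reach is not made up. A row lasts 1/10 s, in which the tool goes at most 50 mm and 8.59 degrees, less where a joint would pass 70% of its speed; a pose out of reach is approached as far as the arm can. A call with a gripper value outside its range is refused whole. OPENING is the opening, from 0 (shut) to 1 (fully open), set as the call begins (- or left out, the last holds). The fingers move at their own pace and stop on an object; FORCE is the grip in N (left out, the last holds). Time passes only in rows, so rows that do not move let the fingers close. It gives the time, the measured TCP pose, the force and the opening at its end, in the units of the state.
- status.get_state(): the state, without advancing time (a new reading comes with each control period).
- eyes.grab_frame(name): name is "side" or "top"; returns the picture (400x640x3 uint8, blue, green, red); there is no depth.
- eyes.calibration(name): a dict with "camera_matrix" (3x3 intrinsics, pixels), "cam_to_world" (4x4, takes a point from camera to world coordinates). Camera axes: x right, y up, looking along -z (the intrinsics and any distortion apply to the point x, -y, -z); pixel columns grow to the right and rows downward; lengths in m; the calibration is good to about 2 mm. A picture is of the moment at which its call begins. calibration takes no time and is no camera call.
- workorder.job_done(): hands the job in, once; it reports no verdict.
The state is a dict: "t": time; "q": joint angles; "qd": joint speeds; "joint_efforts": joint torques, N m; "eef_pos": TCP position; "ee_rot": TCP orientation; "force": force on the tool from outside, world axes, zero at the start; "moment": the same for the moment, N m; "width": finger opening in m.
Only numpy, scipy, OpenCV 4.12 (cv2) and the standard library are available. Lean on these libraries where they do the work, as an engineer would, in place of code of your own. Each camera call takes 0.05 s, during which the arm holds its last target. There are 200 camera calls.

## Task

One of the two long, look-alike white lids in the rack belongs to the steel tub: find it by trying them on, and snap it fully home, flat on the rim under both spring clips. Each lid you try has to be lifted over the lip and drawn out of its bay by the front tab, laid flat on the counter in front of the rack and let go, then taken again by the handle in its middle and tried on the tub. The plainly shorter lid is not it, and can stay where it is; lay a lid that does not fit flat, right way up, back on the counter, and do not disturb the milk jug and the shaker.

Things in the scene. Friction and masses are not known exactly. Their poses are not given: they have to be found in the camera images.
- lid_a_mid (a point): White plastic lid, loose, 70 g, one of two long ones alike from above. Point: its centre, 22.5 mm above its underside; x along its length, z up. Height 45 mm. Cover plate 96 (x) x 64 x 5 mm, its top 19 mm above the underside. In the middle on top an upright handle rib 50 (x) x 12 mm, from 19 to 45 mm above the underside; a like front tab at -x.
- lid_a_tab (a point): Centre of that lid's front tab, an upright rib 24 (x) x 12 mm, from 19 to 45 mm above the lid's underside (this point at 32 mm), 71 mm in front (-x) of the lid's centre, on a tongue 14 mm wide level with the cover plate. Axes as the lid's.
- lid_a: The same lid; origin at the centre of its underside. Under the cover plate is a plug 14 mm deep. The two long lids differ only there: on one the plug is 76 x 44 mm and enters the tub; on the other it is 12 mm too long and stops on the rim. Which of the two fits, and which bay it is in, is not told: try them.
- lid_b_mid (a point): White plastic lid, loose, 70 g, one of two long ones alike from above. Point: its centre, 22.5 mm above its underside; x along its length, z up. Height 45 mm. Cover plate 96 (x) x 64 x 5 mm, its top 19 mm above the underside. In the middle on top an upright handle rib 50 (x) x 12 mm, from 19 to 45 mm above the underside; a like front tab at -x.
- lid_b_tab (a point): Centre of that lid's front tab, an upright rib 24 (x) x 12 mm, from 19 to 45 mm above the lid's underside (this point at 32 mm), 71 mm in front (-x) of the lid's centre, on a tongue 14 mm wide level with the cover plate. Axes as the lid's.
- lid_b: The same lid; origin at the centre of its underside. Under the cover plate is a plug 14 mm deep. The two long lids differ only there: on one the plug is 76 x 44 mm and enters the tub; on the other it is 12 mm too long and stops on the rim. Which of the two fits, and which bay it is in, is not told: try them.
- lid_c_mid (a point): The third, shorter white plastic lid, loose, 70 g: too short to cover the tub's mouth, so not its lid. Point: its centre, 22.5 mm above its underside; x along its length, z up. Height 45 mm. Cover plate 74 (x) x 64 x 5 mm, its top 19 mm above the underside. In the middle on top an upright handle rib 50 (x) x 12 mm, from 19 to 45 mm above the underside; a like front tab at -x.
- lid_c_tab (a point): Centre of that lid's front tab, an upright rib 24 (x) x 12 mm, from 19 to 45 mm above the lid's underside (this point at 32 mm), 71 mm in front (-x) of the lid's centre, on a tongue 14 mm wide level with the cover plate. Axes as the lid's.
- lid_c: The same short lid; origin at the centre of its underside. Its plug, 14 mm deep, is 66 x 56 mm, too wide for the tub's mouth. It may stay in its bay.
- rack: Fixed steel lid rack, 104 (x) x 220 (y) x 66 mm, back closed, roofed by 4 rods across; origin under its centre, three mouths towards its -x. Bays at y = 72, 0, -72 mm, 68 mm wide, 4 mm walls, floor 3 mm thick, rods 60 mm up bar the handles from above. In each lies a lid, aligned, its centre near x = 0: only tab and tongue stand out, tab centre 19 mm before the mouth.
- rack_lip (a point): Middle of the lip that runs across all three mouths of the rack, at its top, 9 mm above the counter and 6 mm above the bays' floors; axes as the rack's. It stops a lid from sliding out: lift the lid level by 7 to 11 mm (12 mm to the rods), then draw it straight out along the rack's -x, 105 mm or more.
- tub_mouth (a point): Centre of the mouth of the fixed steel tub, level with its rim top, 68 mm above the counter; x along the tub, z up. Rim 102 (x) x 68 mm, 88 mm over the clip housings; mouth 79 x 47 mm, chamfer 2 mm. Lids go on either way round. Fully home: the lid's centre is 8.5 mm above this point; a lid that does not fit stops at 22 mm.
- clip_left (a joint): Sliding spring clip on the tub's +y side, 36 mm long, ramp top 18 mm above the rim. 0 m at rest and when snapped over the edge of a lid's cover plate, up to 0.006 m pushed outward. Pressing the right lid down past both clips takes about 10 N in all, at most 20 N.
- clip_right (a joint): The same clip on the tub's -y side, same values.
- milk_jug: a small white milk jug, 76x116x97 mm, a bystander; origin at the centre of its underside
- salt_shaker: a glass shaker with a steel cap, 44 mm across, 90 mm high, a bystander; origin at the centre of its underside
Things that resemble listed ones, but are neither listed nor needed, are in the scene too. Leave any turquoise look-alike of the lid_b alone.

How it is judged:
On the way, in this order (a step that is already met when the one before it is completed fails the run):
1. a lid lies flat on the counter in front of the rack, let go (((x of lid_a_mid in the frame of rack below -0.09 m and (height (world z) of lid_a_mid below 0.031 m and angle between lid_a_mid's own z axis and vertical below 0.15 rad) and contact force between the fingers and lid_a below 0.1 N) or (x of lid_b_mid in the frame of rack below -0.09 m and (height (world z) of lid_b_mid below 0.031 m and angle between lid_b_mid's own z axis and vertical below 0.15 rad) and contact force between the fingers and lid_b below 0.1 N) or (x of lid_c_mid in the frame of rack below -0.09 m and (height (world z) of lid_c_mid below 0.031 m and angle between lid_c_mid's own z axis and vertical below 0.15 rad) and contact force between the fingers and lid_c below 0.1 N))), for 0.2 s.
2. a lid is carried by its middle handle, more than 37 mm clear of the counter (((height (world z) of lid_a_mid above 0.06 m and distance between the grasp point and lid_a_mid below 0.04 m and contact force between the fingers and lid_a above 1 N) or (height (world z) of lid_b_mid above 0.06 m and distance between the grasp point and lid_b_mid below 0.04 m and contact force between the fingers and lid_b above 1 N) or (height (world z) of lid_c_mid above 0.06 m and distance between the grasp point and lid_c_mid below 0.04 m and contact force between the fingers and lid_c above 1 N))), for 0.1 s.
At the end, for the whole second after the job is handed in: One lid is home on the tub: centre 3 to 10.5 mm above the mouth point, within 5 mm sideways, tilt under 0.05 rad, at rest, both clips sprung back under 1.2 mm. The other two lie flat, right way up, on the counter or in the rack (centre below 31 mm, tilt under 0.15 rad) ((((z of lid_a_mid in the frame of tub_mouth between 0.003 and 0.0105 m and horizontal distance between lid_a_mid and tub_mouth below 0.005 m and angle between lid_a_mid's own z axis and vertical below 0.05 rad and linear speed of lid_a below 0.01 m/s) and (height (world z) of lid_b_mid below 0.031 m and angle between lid_b_mid's own z axis and vertical below 0.15 rad) and (height (world z) of lid_c_mid below 0.031 m and angle between lid_c_mid's own z axis and vertical below 0.15 rad)) or ((z of lid_b_mid in the frame of tub_mouth between 0.003 and 0.0105 m and horizontal distance between lid_b_mid and tub_mouth below 0.005 m and angle between lid_b_mid's own z axis and vertical below 0.05 rad and linear speed of lid_b below 0.01 m/s) and (height (world z) of lid_a_mid below 0.031 m and angle between lid_a_mid's own z axis and vertical below 0.15 rad) and (height (world z) of lid_c_mid below 0.031 m and angle between lid_c_mid's own z axis and vertical below 0.15 rad)) or ((z of lid_c_mid in the frame of tub_mouth between 0.003 and 0.0105 m and horizontal distance between lid_c_mid and tub_mouth below 0.005 m and angle between lid_c_mid's own z axis and vertical below 0.05 rad and linear speed of lid_c below 0.01 m/s) and (height (world z) of lid_a_mid below 0.031 m and angle between lid_a_mid's own z axis and vertical below 0.15 rad) and (height (world z) of lid_b_mid below 0.031 m and angle between lid_b_mid's own z axis and vertical below 0.15 rad))) and value of joint each of clip_left, clip_right below 0.0012 m); the robot touches nothing.
It fails at once if the milk jug is moved by more than 40 mm or tipped (distance of milk_jug from where it was at the start of the episode above 0.04 m or angle between milk_jug's own z axis and vertical above 0.4 rad).
It fails at once if the salt shaker is moved by more than 40 mm or tipped (distance of salt_shaker from where it was at the start of the episode above 0.04 m or angle between salt_shaker's own z axis and vertical above 0.4 rad).
It also fails if it takes over 72 s, if anything falls off the work surface, if the arm or the gripper's body presses on something with over 40 N, if the wrist force passes 120 N, or if a joint passes its speed limit or range.

## Working session

There is one attempt and no reset: what is moved stays moved. The work goes in short steps, Python scripts to look and compute and a shell command to move; the robot and the scene stay as the last step left them, time stands still between calls to the robot, and variables do not carry over. Pictures are saved under pics/ and viewed, about 8 in all and at most 12, crops included, and the job is handed in when it is done.

```bash
ls; mkdir -p pics; python3 - <<'E'
from station import status, eyes
import cv2, numpy as np
np.set_printoptions(precision=4,suppress=True)
s=status.get_state(); print(s)
for n in("top","side"):
    c=eyes.calibration(n); print(n,c["camera_matrix"],c["cam_to_world"],[k for k in c])
    im=eyes.grab_frame(n); cv2.imwrite(f"pics/{n}0.png",im)
E
```

```text
pics
{'t': 0.0, 'q': array([ 1.6071,  0.3594,  0.0111, -0.0004, -1.2241, -0.2881]), 'qd': array([-0.0014,  0.0018, -0.0012, -0.0012,  0.0003, -0.0011]), 'joint_efforts': array([  0.0009, -58.2716,  29.3053,   6.9968,   0.007 ,  -0.0002]), 'eef_pos': array([0.1681, 0.6532, 0.2256]), 'ee_rot': array([-3.1415, -0.0017, -1.8227]), 'force': array([-1.5051,  0.0468,  0.2623]), 'moment': array([ 0.0439, -0.0559,  0.0139]), 'width': 0.08790486752254517}
top [[518.8463   0.     323.8016]
 [  0.     518.8463 207.4308]
 [  0.       0.       1.    ]] [[ 0.0093  0.9966 -0.0815  0.3934]
 [-1.      0.0095  0.0028  0.2353]
 [ 0.0036  0.0815  0.9967  1.7658]
 [ 0.      0.      0.      1.    ]] ['camera_matrix', 'cam_to_world']
side [[470.2445   0.     310.4707]
 [  0.     470.2445 202.4355]
 [  0.       0.       1.    ]] [[-0.9999 -0.0153  0.0062  0.5374]
 [ 0.0135 -0.5377  0.843   1.2922]
 [-0.0096  0.843   0.5378  0.7648]
 [ 0.      0.      0.      1.    ]] ['camera_matrix', 'cam_to_world']
```

View pics/top0.png

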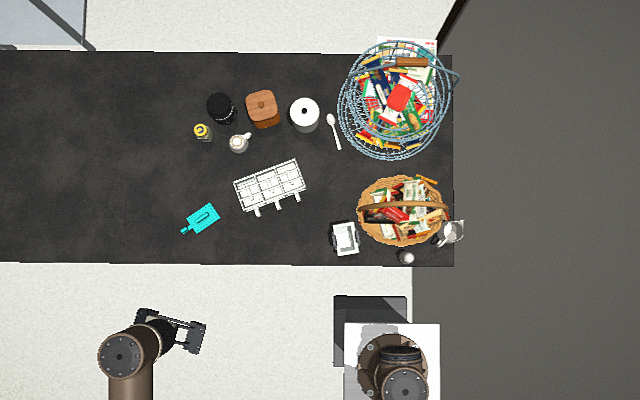

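View pics/side0.png

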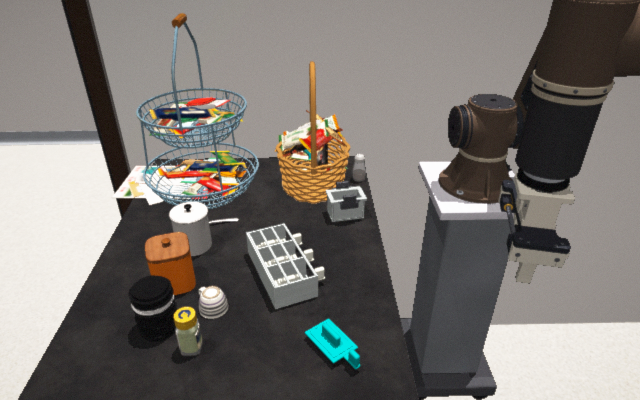

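```bash
cat > h.py <<'E'
from station import status, eyes
import cv2, numpy as np
np.set_printoptions(precision=4,suppress=True)
def ray(n,u,v,z):
    c=eyes.calibration(n);K=c["camera_matrix"];T=c["cam_to_world"]
    d=T[:3,:3]@np.array([(u-K[0,2])/K[0,0],-(v-K[1,2])/K[1,1],-1])
    return T[:3,3]+d*(z-T[2,3])/d[2]
def px(n,P):
    c=eyes.calibration(n);K=c["camera_matrix"];T=c["cam_to_world"]
    p=T[:3,:3].T@(np.array(P)-T[:3,3]); return np.array([K[0,2]+K[0,0]*p[0]/-p[2],K[1,2]+K[1,1]*p[1]/p[2]])
def crop(n,x0,y0,x1,y1,k,out,im=None):
    im=eyes.grab_frame(n) if im is None else im
    cv2.imwrite(out,cv2.resize(im[y0:y1,x0:x1],None,fx=k,fy=k,interpolation=cv2.INTER_CUBIC))
E
python3 - <<'E'
from h import *
im=cv2.imread("pics/top0.png")
a=im[145:265,225:375]
cv2.imwrite("pics/topc.png",cv2.resize(a,None,fx=5,fy=5,interpolation=cv2.INTER_CUBIC))
im=cv2.imread("pics/side0.png")
a=im[175:315,235:375]
cv2.imwrite("pics/sidec.png",cv2.resize(a,None,fx=4.2,fy=4.2,interpolation=cv2.INTER_CUBIC))
E
```

```text
(no output)
```

View pics/topc.png

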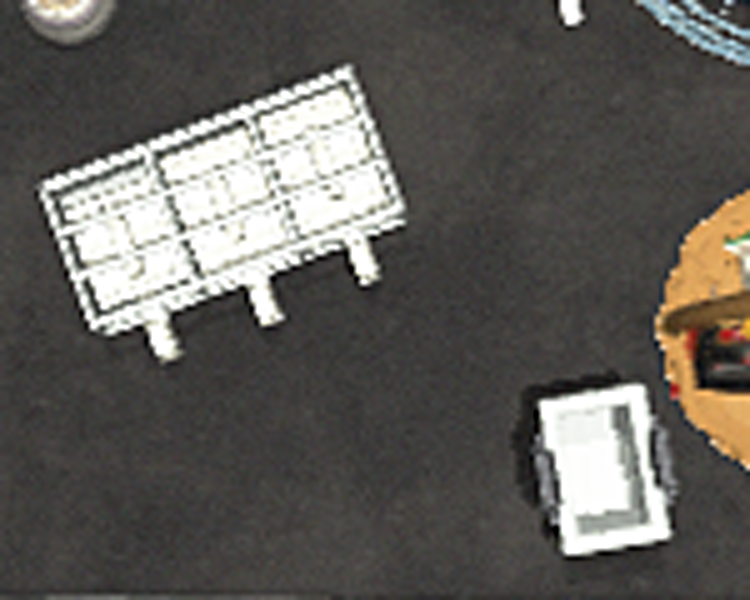

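View pics/sidec.png

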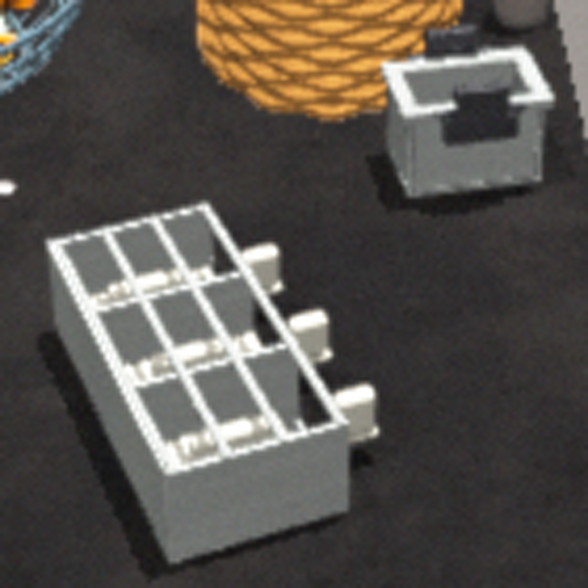

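```bash
python3 - <<'E'
from h import *
f=lambda u,v,z:ray("top",225+u/5-.4,145+v/5-.4,z)[:2]
R=np.array([f(*p,.066) for p in[(40,185),(350,70),(405,220),(95,332)]]);print("rack",R,R.mean(0))
c=R.mean(0)
ey=(R[0]+R[3]-R[1]-R[2]);ex=(R[0]+R[1]-R[2]-R[3]); print("L",np.linalg.norm(ey)/2,np.linalg.norm(ex)/2)
ey/=np.linalg.norm(ey); th=np.arctan2(-ey[0],ey[1]); print("yaw rack",th, np.arctan2(ex[1],ex[0]))
Rm=np.array([[np.cos(th),-np.sin(th)],[np.sin(th),np.cos(th)]])
for y in(.072,0,-.072): print("tab pred",c+Rm@[-.071,y],"mid",c+Rm@[0,y], px("top",[*(c+Rm@[-.071,y]),.048]))
for p in[(163,336),(265,302),(365,260)]: print("tab",f(*p,.035))
T=np.array([f(*p,.068) for p in[(540,402),(640,385),(672,540),(565,555)]]);print("tub",T,T.mean(0))
ex=T[0]+T[1]-T[2]-T[3];ey=T[0]+T[3]-T[1]-T[2];print(np.linalg.norm(ex)/2,np.linalg.norm(ey)/2,"yaw",np.arctan2(ex[1],ex[0]),np.arctan2(-ey[0],ey[1]))
# side
g=lambda u,v,z:ray("side",235+u/4.2-.4,175+v/4.2-.4,z)[:2]
S=np.array([g(*p,.066) for p in[(48,241),(207,204),(347,426),(167,470)]]);print("rack side",S,S.mean(0))
S=np.array([g(*p,.068) for p in[(385,65),(525,48),(552,97),(408,112)]]);print("tub side",S,S.mean(0))
for p in[(266,249),(315,316),(361,390)]: print("tabtop",g(*p,.048))
E
```

```text
rack [[0.615  0.5321]
 [0.6937 0.3288]
 [0.5941 0.2911]
 [0.5181 0.4937]] [0.6052 0.4114]
L 0.2172465599572781 0.10534634576377525
yaw rack 0.3640454131315126 0.36915111897017666
tab pred [0.5133 0.4534] mid [0.5796 0.4787] [256.5404 212.9837]
tab pred [0.5389 0.3862] mid [0.6052 0.4114] [276.9547 205.4779]
tab pred [0.5645 0.3189] mid [0.6309 0.3442] [297.3151 197.9919]
tab [0.5181 0.453 ]
tab [0.5416 0.3852]
tab [0.5705 0.3186]
tub [[0.4748 0.2012]
 [0.4866 0.1358]
 [0.3856 0.1144]
 [0.3752 0.1841]] [0.4305 0.1589]
0.10213023876604155 0.06848002198662909 yaw 0.18929513616254803 0.16244283863056808
rack side [[0.6936 0.3306]
 [0.5994 0.2945]
 [0.5184 0.5007]
 [0.6118 0.5322]] [0.6058 0.4145]
tub side [[0.483  0.1351]
 [0.3852 0.1152]
 [0.3738 0.1796]
 [0.4704 0.1955]] [0.4281 0.1564]
tabtop [0.5633 0.3176]
tabtop [0.5341 0.3841]
tabtop [0.5094 0.4507]
```

```bash
python3 - <<'E'
from h import *
im=cv2.imread("pics/top0.png").astype(np.float32).mean(2)
im2=cv2.imread("pics/side0.png").astype(np.float32).mean(2)
c=np.array([.6055,.413]);th=.366
Rm=np.array([[np.cos(th),-np.sin(th)],[np.sin(th),np.cos(th)]])
for n,I in(("top",im),("side",im2)):
  print(n,"x mm:",list(range(-60,62,4)))
  for y in(.072,0,-.072):
    row=[]
    for x in range(-60,62,4):
      vals=[]
      for dy in(-22,-18,-14,14,18,22):
        p=px(n,[*(c+Rm@[x/1000,y+dy/1000]),.022])
        vals.append(cv2.remap(I,np.float32([[p[0]]]),np.float32([[p[1]]]),cv2.INTER_LINEAR)[0,0])
      row.append(int(np.mean(vals)))
    print(y,row)
E
```

```text
top x mm: [-60, -56, -52, -48, -44, -40, -36, -32, -28, -24, -20, -16, -12, -8, -4, 0, 4, 8, 12, 16, 20, 24, 28, 32, 36, 40, 44, 48, 52, 56, 60]
0.072 [59, 46, 156, 227, 236, 237, 133, 246, 241, 248, 254, 254, 245, 245, 193, 240, 252, 251, 254, 254, 247, 244, 204, 245, 248, 208, 235, 159, 98, 236, 211]
0 [57, 41, 116, 214, 239, 243, 184, 244, 254, 250, 253, 254, 250, 243, 200, 229, 253, 250, 253, 254, 249, 244, 201, 247, 252, 248, 251, 187, 95, 221, 230]
-0.072 [62, 55, 72, 225, 199, 248, 186, 234, 253, 250, 253, 254, 253, 240, 221, 222, 250, 249, 253, 253, 251, 237, 214, 232, 252, 251, 240, 253, 150, 202, 238]
side x mm: [-60, -56, -52, -48, -44, -40, -36, -32, -28, -24, -20, -16, -12, -8, -4, 0, 4, 8, 12, 16, 20, 24, 28, 32, 36, 40, 44, 48, 52, 56, 60]
0.072 [68, 81, 85, 107, 145, 118, 150, 175, 142, 139, 135, 147, 147, 147, 150, 174, 152, 140, 137, 141, 157, 153, 178, 178, 167, 119, 108, 105, 105, 86, 31]
0 [96, 104, 117, 169, 178, 165, 187, 238, 175, 150, 147, 147, 151, 153, 156, 227, 197, 148, 143, 145, 177, 165, 174, 225, 238, 165, 106, 104, 103, 96, 37]
-0.072 [120, 122, 126, 141, 158, 157, 168, 235, 195, 154, 142, 151, 149, 146, 158, 213, 215, 154, 143, 152, 147, 152, 162, 205, 239, 198, 107, 102, 104, 99, 55]
```

```bash
python3 -m jog '[[37,-27,-8,0,0,0.062],[37,-27,-8,0,0,0.062],[37,-27,-8,0,0,0.062],[37,-27,-8,0,0,0.062],[37,-27,-8,0,0,0.062],[37,-27,-8,0,0,0.062],[37,-27,-8,0,0,0.062],[37,-27,-8,0,0,0.062],[37,-27,-8,0,0,0.062],[37,-27,-8,0,0,0.062]]' 0.4 30
```

```text
t: 1.1
eef_pos: [0.5438, 0.3743, 0.1396]
ee_rot: [3.139, -0.004, -1.168]
force: [1.1, 1.4, 0.7]
width: 0.0353
```

```bash
python3 -m jog '[[-5,12,-30,0,0,-0.037],[0,0,-40,0,0,0],[0,0,-5,0,0,0]]' ; python3 - <<'E'
from h import *
s=status.get_state();print(s["eef_pos"],s["ee_rot"])
crop("side",260,190,360,290,6,"pics/s1.png")
for y in(.072,0,-.072):
  c=np.array([.6055,.413]);th=.366
  p=c+np.array([-.071*np.cos(th)-y*np.sin(th),-.071*np.sin(th)+y*np.cos(th)])
  print((px("side",[*p,.048])-[260,190])*6)
E
```

```text
t: 1.4
eef_pos: [0.5442, 0.3799, 0.0614]
ee_rot: [3.138, -0.005, -1.213]
force: [-1.2, -0.2, -0.7]
width: 0.0351
[0.5442 0.3799 0.0614] [ 3.1381 -0.0047 -1.2131]
[353.1916 471.9301]
[285.1656 364.5054]
[223.5228 267.1611]
```

View pics/s1.png

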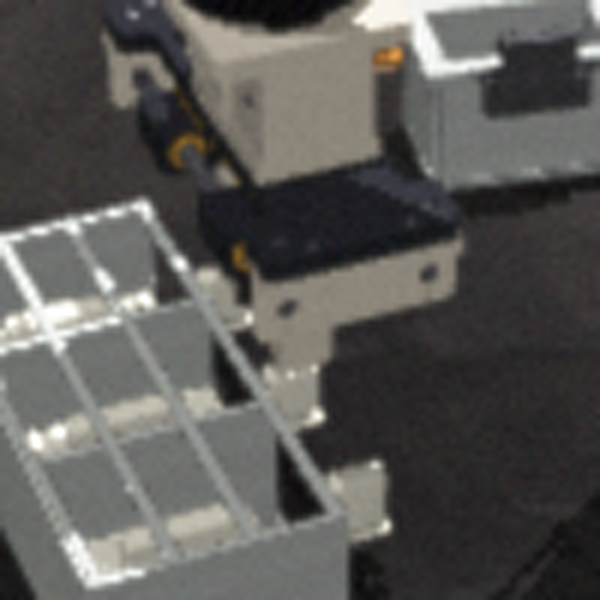

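```bash
python3 -m jog '[[-6,6,0,0,0,0.006],[0,0,0,0,0,0]]' ; python3 -m jog '[[0,0,-20,0,0,0],[0,0,-15,0,0,0],[0,0,0,0,0,0]]'
```

```text
t: 1.65
eef_pos: [0.5393, 0.3886, 0.0656]
ee_rot: [-3.141, -0.004, -1.205]
force: [-0.3, 0.1, 0.0]
width: 0.0353
t: 1.95
eef_pos: [0.5402, 0.3931, 0.0359]
ee_rot: [-3.132, 0.0, -1.2]
force: [-0.4, 0.6, 0.1]
width: 0.0355
```

```bash
python3 -m jog '[[-1,-6,0,0,0,-0.005],[0,0,0,0,0,0]]' ; python3 - <<'E'
from h import *
import time
for i in range(3): s=status.get_state();print(s["eef_pos"],s["ee_rot"],s["qd"])
E
```

```text
t: 2.15
eef_pos: [0.5394, 0.3877, 0.0376]
ee_rot: [-3.131, 0.001, -1.204]
force: [-0.0, 0.2, 0.2]
width: 0.0354
[0.5394 0.3877 0.0376] [-3.1306  0.0008 -1.2045] [ 0.0101 -0.0066  0.025   0.0085 -0.0066  0.0006]
[0.5394 0.3877 0.0376] [-3.1306  0.0008 -1.2045] [ 0.0101 -0.0066  0.025   0.0085 -0.0066  0.0006]
[0.5394 0.3877 0.0376] [-3.1306  0.0008 -1.2045] [ 0.0101 -0.0066  0.025   0.0085 -0.0066  0.0006]
```

```bash
python3 -m jog '[[0,-1,-8,-0.008,0,0],[0,-1,-5,0,0,0],[0,0,0,0,0,0]]'; python3 -m jog '[[0,0,0,0,0,0]]'
```

```text
t: 2.45
eef_pos: [0.5401, 0.3859, 0.0255]
ee_rot: [-3.131, -0.006, -1.205]
force: [0.0, -0.2, -0.1]
width: 0.0348
t: 2.55
eef_pos: [0.5402, 0.3859, 0.0253]
ee_rot: [-3.131, -0.006, -1.205]
force: [0.5, -0.2, -0.2]
width: 0.0348
```

```bash
python3 -m jog '[[0,0,0,-0.01,0.006,0],[0,0,0,0,0,0],[0,0,0,0,0,0],[0,0,0,0,0,0],[0,0,0,0,0,0]]' 0 40
```

```text
t: 3.05
eef_pos: [0.5405, 0.3865, 0.0255]
ee_rot: [-3.141, -0.014, -1.204]
force: [-0.6, 0.3, 0.5]
width: 0.0117
```

```bash
cat > n.py <<'E'
import sys
from h import *
from scipy.spatial.transform import Rotation as R
s=status.get_state();a=[float(v) for v in sys.argv[1:]]
Rc=R.from_euler("xyz",s["ee_rot"]);Rt=R.from_euler("xyz",[np.pi,0,a[3]])
print("d mm",(np.array(a[:3])-s["eef_pos"])*1e3,"rot",(Rt*Rc.inv()).as_rotvec(),"t",s["t"],"F",s["force"],"w",s["width"])
E
python3 -m jog '[[0,0,5,0,0,0],[0,0,5,0,0,0],[0,0,0,0,0,0]]' 0 60; python3 n.py 0.5402 0.3865 0.0345 -1.205
```

```text
t: 3.35
eef_pos: [0.5401, 0.3864, 0.0361]
ee_rot: [-3.141, -0.014, -1.204]
force: [0.1, -0.2, -0.7]
width: 0.0115
d mm [ 0.0737  0.0622 -1.5976] rot [ 0.0129  0.005  -0.0008] t 3.35 F [ 0.0936 -0.1508 -0.7273] w 0.011511745249162021
```

```bash
python3 -m jog '[[-6,-2,-1,0,0,0],[-9.3,-3.6,0,0,0,0],[-9.3,-3.6,0,0,0,0],[0,0,0,0,0,0]]'; python3 n.py 0.5131 0.3761 0.0347 -1.205
```

```text
t: 3.75
eef_pos: [0.5129, 0.3756, 0.035]
ee_rot: [3.141, -0.014, -1.205]
force: [-0.3, 0.4, -1.4]
width: 0.0116
d mm [ 0.1679  0.5019 -0.2784] rot [0.0132 0.0044 0.    ] t 3.75 F [-0.3396  0.4102 -1.4218] w 0.011625781044894104
```

```bash
python3 -m jog '[[-11.2,-4.2,0,0,0,0],[-11.2,-4.2,0,0,0,0],[-11.2,-4.2,0,0,0,0],[-11.2,-4.2,0,0,0,0],[-11.2,-4.2,0,0,0,0],[-11.2,-4.2,0,0,0,0],[-11.2,-4.2,0,0,0,0],[-11.2,-4.2,0,0,0,0],[0,0,0,0,0,0]]'; python3 n.py 0.4235 0.3418 0.0225 -1.205
```

```text
t: 4.65
eef_pos: [0.4156, 0.3388, 0.0354]
ee_rot: [3.141, -0.014, -1.204]
force: [-0.2, 0.3, -1.0]
width: 0.012
d mm [  7.8594   3.0061 -12.919 ] rot [ 0.0132  0.0048 -0.0011] t 4.65 F [-0.1928  0.2995 -0.9981] w 0.011964626306865428
```

```bash
python3 -m jog '[[0,0,-6,0,0,0],[0,0,-5,0,0,0],[0,0,-1.5,0,0,0],[0,0,0,0,0,0]]'; python3 n.py 0.4156 0.3388 0.0225 -1.205
```

```text
t: 5.05
eef_pos: [0.416, 0.3396, 0.0222]
ee_rot: [-3.141, -0.014, -1.203]
force: [-3.3, -0.3, 6.4]
width: 0.0112
d mm [-0.4034 -0.807   0.2801] rot [ 0.0124  0.0057 -0.002 ] t 5.05 F [-3.3222 -0.3234  6.4442] w 0.011198922568874961
```

```bash
python3 -m jog '[[0,0,0,0,0,0],[0,0,0,0,0,0],[0,0,0,0,0,0],[0,0,20,0,0,0],[0,0,35,0,0,0],[0,0,10,0,0,0]]' 0.4; python3 -m jog '[[6,2.3,1,0,0,-0.143],[6,2.3,1,0,0,-0.143],[6,2.3,0,0,0,-0.143],[6,2.3,0,0,0,-0.143],[6,2.3,0,0,0,-0.143],[6,2.3,0,0,0,-0.143],[6,2.3,0,0,0,-0.143],[6,2.3,0,0,0,-0.143],[6,2.3,0,0,0,-0.143],[6,2.3,0,0,0,-0.143],[6,2.3,0,0,0,-0.143],[0,0,0,0,0,0]]' 0.68; python3 n.py 0.4823 0.365 0.06 -2.776
python3 - <<'E'
from h import *
im=np.hstack([cv2.resize(eyes.grab_frame("side")[200:320,240:360],None,fx=3.3,fy=3.3,interpolation=2),cv2.resize(eyes.grab_frame("top")[160:280,220:340],None,fx=3.3,fy=3.3,interpolation=2)])
cv2.imwrite("pics/s2.png",im)
E
```

```text
t: 5.65
eef_pos: [0.4163, 0.3385, 0.0867]
ee_rot: [3.139, -0.017, -1.204]
force: [-0.8, 1.1, 0.8]
width: 0.0353
t: 6.85
eef_pos: [0.4856, 0.3653, 0.0895]
ee_rot: [-3.141, -0.013, -2.843]
force: [0.0, 0.1, -0.1]
width: 0.06
d mm [ -3.3163  -0.263  -29.4804] rot [ 0.0047 -0.0125  0.0666] t 6.85 F [ 0.      0.0684 -0.1265] w 0.059987288616776414
```

View pics/s2.png

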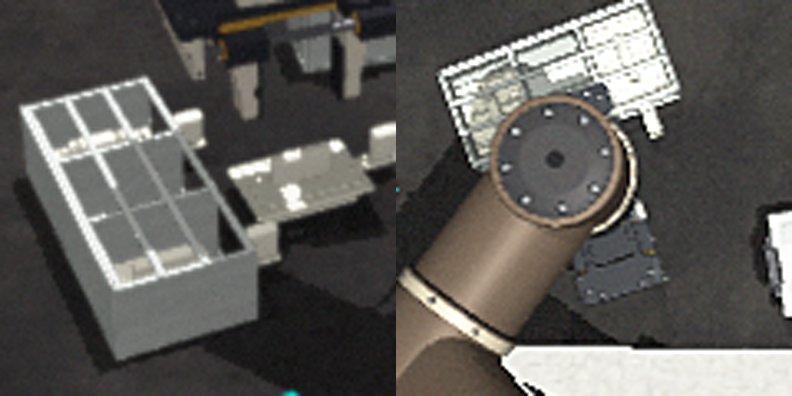

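```bash
python3 - <<'E'
from h import *
g=lambda u,v,z:ray("side",240+u/3.3-.35,200+v/3.3-.35,z)[:2]
a=np.array([g(*p,.019) for p in[(230,168),(262,220),(376,186),(345,142)]]);print(a,a.mean(0))
b=np.array([g(*p,.045) for p in[(275,166),(340,148)]]);print(b,b.mean(0))
E
python3 -m jog '[[-3.3,0,-10,0.005,-0.012,0.067],[0,0,-20,0,0,0],[0,0,0,0,0,0]]'; python3 n.py 0.4823 0.365 0.023 -2.776
```

```text
[[0.5346 0.3503]
 [0.5118 0.4123]
 [0.4244 0.375 ]
 [0.4438 0.3199]] [0.4786 0.3644]
[[0.5012 0.3816]
 [0.4514 0.3611]] [0.4763 0.3714]
t: 7.25
eef_pos: [0.4809, 0.3647, 0.0593]
ee_rot: [3.141, 0.001, -2.754]
force: [-0.9, -0.7, 0.7]
width: 0.0596
d mm [  1.439    0.2527 -36.3376] rot [-0.0011  0.0001 -0.0216] t 7.25 F [-0.9345 -0.7058  0.705 ] w 0.05956651251310052
```

```bash
python3 -m jog '[[0,0,-20,0,0,-0.02],[0,0,-12,0,0,0],[0,0,-4,0,0,0],[0,0,0,0,0,0]]'; python3 n.py 0.481 0.3642 0.0225 -2.776
```

```text
t: 7.65
eef_pos: [0.4813, 0.3656, 0.0248]
ee_rot: [3.14, 0.003, -2.766]
force: [0.8, -1.0, -1.1]
width: 0.0592
d mm [-0.2806 -1.4402 -2.3458] rot [-0.0023  0.002  -0.0103] t 7.65 F [ 0.8232 -1.0146 -1.1154] w 0.05922649686779252
```

```bash
python3 -m jog '[[0,-1.4,-2,-0.002,0.002,-0.01],[0,0,0,0,0,0],[0,0,0,0,0,0]]'; python3 -m jog '[[0,0,0,0,0,0],[0,0,0,0,0,0],[0,0,0,0,0,0],[0,0,0,0,0,0]]' 0.4 50; python3 n.py 0.481 0.3642 0.0225 -2.776
```

```text
t: 7.95
eef_pos: [0.4821, 0.365, 0.0246]
ee_rot: [3.14, 0.002, -2.775]
force: [0.4, -0.5, -0.1]
width: 0.0596
t: 8.35
eef_pos: [0.4824, 0.3653, 0.0255]
ee_rot: [3.14, 0.003, -2.775]
force: [-0.2, -0.5, -0.6]
width: 0.0496
d mm [-1.3585 -1.0861 -2.9577] rot [-0.003   0.0022 -0.0012] t 8.35 F [-0.1804 -0.5233 -0.5687] w 0.04957397854443033
```

```bash
python3 -m jog '[[0,0,15,0,0,0],[0,0,40,0,0,0],[0,0,40,0,0,0],[0,0,15,0,0,0]]' 0.4 60; python3 -m jog '[[-6.6,-26,0,0,0,-0.025],[-6.6,-26,0,0,0,-0.025],[-6.6,-26,0,0,0,-0.025],[-6.6,-26,0,0,0,-0.025],[-6.6,-26,0,0,0,-0.025],[-6.6,-26,0,0,0,-0.025],[-6.6,-26,0,0,0,-0.025],[0,0,0,0,0,0]]'; python3 n.py 0.4293 0.1576 0.13 -2.967
```

```text
t: 8.75
eef_pos: [0.4801, 0.3625, 0.1349]
ee_rot: [-3.139, -0.005, -2.775]
force: [0.5, 0.7, -0.1]
width: 0.0495
t: 9.55
eef_pos: [0.4318, 0.1756, 0.1384]
ee_rot: [3.141, 0.001, -2.956]
force: [0.4, 0.6, -0.0]
width: 0.0497
d mm [ -2.5032 -18.0431  -8.3898] rot [-0.0011  0.0006 -0.0113] t 9.55 F [ 0.4017  0.5612 -0.0401] w 0.04972561218843382
```

```bash
python3 -m jog '[[-2.5,-10,-2,0,0,-0.011],[0,-8,-2,0,0,0],[0,0,0,0,0,0]]'; python3 n.py 0.4293 0.1576 0.13 -2.967; python3 - <<'E'
from h import *
im=np.hstack([cv2.resize(eyes.grab_frame("side")[150:240,290:390],None,fx=4,fy=4,interpolation=2),cv2.resize(eyes.grab_frame("top")[190:280,300:400],None,fx=4,fy=4,interpolation=2)])
cv2.imwrite("pics/s3.png",im)
E
```

```text
t: 9.85
eef_pos: [0.4293, 0.1566, 0.1344]
ee_rot: [3.14, 0.002, -2.967]
force: [-0.1, 0.4, -1.1]
width: 0.0497
d mm [ 0.012   1.0278 -4.4157] rot [-0.002   0.0013  0.0002] t 9.85 F [-0.1095  0.4296 -1.144 ] w 0.04972002797415626
```

View pics/s3.png

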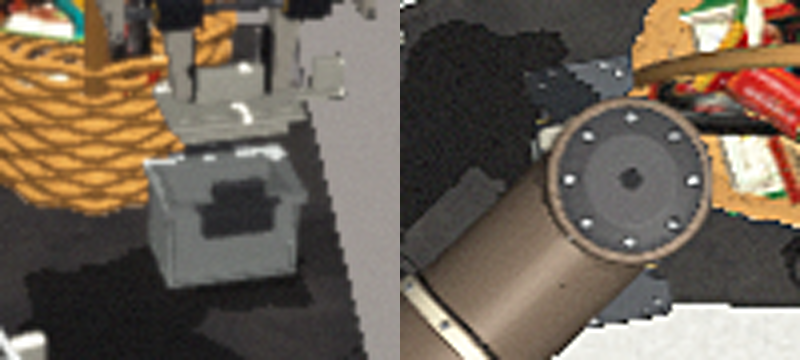

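```bash
python3 -m jog '[[0,0.8,-10,-0.002,0.001,0],[0,0,-8,0,0,0],[0,0,0,0,0,0]]'; python3 n.py 0.4293 0.1576 0.10 -2.967;  python3 -m jog '[[0,0,-6,0,0,0],[0,0,-5,0,0,0],[0,0,0,0,0,0]]'; python3 n.py 0.4293 0.1576 0.10 -2.967
```

```text
t: 10.25
eef_pos: [0.43, 0.1593, 0.1148]
ee_rot: [-3.142, 0.001, -2.966]
force: [0.1, 0.5, -1.1]
width: 0.0491
d mm [ -0.7368  -1.7339 -14.8333] rot [-0.0001  0.0007 -0.001 ] t 10.25 F [ 0.0503  0.5053 -1.0701] w 0.049120115901914334
t: 10.55
eef_pos: [0.4298, 0.1595, 0.1021]
ee_rot: [-3.141, -0.001, -2.965]
force: [-0.2, -0.5, -1.0]
width: 0.0494
d mm [-0.5158 -1.9046 -2.0767] rot [ 0.0012 -0.0005 -0.0017] t 10.55 F [-0.165  -0.5272 -1.0099] w 0.0494077817557453
```

```bash
python3 -m jog '[[-0.5,-2,0,0,0,-0.002],[0,0,-3,0,0,0],[0,0,-2,0,0,0]]'; python3 n.py 0.4293 0.1576 0.0935 -2.967;  python3 -m jog '[[0,0,-3,0,0,0],[0,0,0,0,0,0]]'; python3 n.py 0.4293 0.1576 0.0935 -2.967
```

```text
t: 10.85
eef_pos: [0.4296, 0.1575, 0.0971]
ee_rot: [-3.141, -0.0, -2.967]
force: [-0.2, 0.7, 1.4]
width: 0.0496
d mm [-0.272   0.0804 -3.6046] rot [0.0008 0.0001 0.0004] t 10.85 F [-0.2354  0.663   1.4201] w 0.0496340234541706
t: 11.05
eef_pos: [0.4301, 0.1578, 0.0955]
ee_rot: [-3.141, 0.001, -2.967]
force: [-3.9, 0.4, 6.5]
width: 0.0495
d mm [-0.7623 -0.1944 -1.9657] rot [ 0.0005  0.0013 -0.0002] t 11.05 F [-3.9305  0.4389  6.4561] w 0.04954041128213893
```

```bash
python3 -m jog '[[-2,0,0,0,0,0],[0,0,-1.5,0,0,0],[0,0,0,0,0,0]]'; python3 n.py 0.4293 0.1576 0.0935 -2.967;  python3 -m jog '[[0,0,-2.5,0,0,0],[0,0,0,0,0,0]]'; python3 n.py 0.4293 0.1576 0.0935 -2.967
```

```text
t: 11.35
eef_pos: [0.4291, 0.1588, 0.0949]
ee_rot: [3.141, 0.004, -2.966]
force: [-0.6, 0.6, -0.5]
width: 0.0494
d mm [ 0.1987 -1.2112 -1.3864] rot [-0.0018  0.004  -0.0007] t 11.35 F [-0.5747  0.6011 -0.5102] w 0.049409801328775454
t: 11.55
eef_pos: [0.4293, 0.1592, 0.0923]
ee_rot: [3.14, 0.005, -2.966]
force: [-1.2, 1.7, 2.5]
width: 0.0495
d mm [-0.0459 -1.6382  1.1608] rot [-0.0024  0.0046 -0.0009] t 11.55 F [-1.192   1.743   2.5408] w 0.04952202112303122
```

```bash
python3 -m jog '[[0,-1.2,-1.5,-0.002,0.003,0],[0,0,-2,0,0,0],[0,0,0,0,0,0]]'; python3 n.py 0.4293 0.1576 0.0935 -2.967;  python3 -m jog '[[0,0,-2.5,0,0,0],[0,0,0,0,0,0]]'; python3 n.py 0.4293 0.1576 0.0935 -2.967
```

```text
t: 11.85
eef_pos: [0.4299, 0.1598, 0.092]
ee_rot: [3.14, 0.003, -2.965]
force: [-1.2, -0.4, 2.4]
width: 0.0494
d mm [-0.6044 -2.2169  1.5136] rot [-0.0024  0.003  -0.0021] t 11.85 F [-1.2333 -0.4155  2.443 ] w 0.04941061139392574
t: 12.05
eef_pos: [0.4302, 0.1601, 0.0897]
ee_rot: [3.139, 0.004, -2.965]
force: [0.7, 1.0, -0.9]
width: 0.0495
d mm [-0.8633 -2.458   3.7901] rot [-0.003   0.0037 -0.0025] t 12.05 F [ 0.6593  1.0472 -0.8793] w 0.04946908999418598
```

```bash
python3 -m jog '[[0,0,-3,0,0,0],[0,0,-3,0,0,0],[0,0,0,0,0,0]]'; python3 n.py 0.4293 0.1576 0.0795 -2.967;  python3 -m jog '[[0,0,-4,0,0,0],[0,0,-3,0,0,0]]'; python3 n.py 0.4293 0.1576 0.0795 -2.967
```

```text
t: 12.35
eef_pos: [0.4303, 0.16, 0.0829]
ee_rot: [3.14, 0.004, -2.965]
force: [-0.5, 2.2, 0.4]
width: 0.0497
d mm [-1.0465 -2.4068 -3.4079] rot [-0.0028  0.0037 -0.0024] t 12.35 F [-0.5367  2.216   0.4395] w 0.04969388790790836
t: 12.55
eef_pos: [0.4307, 0.1597, 0.0784]
ee_rot: [3.141, 0.004, -2.963]
force: [-26.7, -1.6, 70.9]
width: 0.0496
d mm [-1.4209 -2.1093  1.0671] rot [-0.0012  0.0041 -0.004 ] t 12.55 F [-26.6565  -1.6384  70.8696] w 0.04962851182685649
```

```bash
python3 -m jog '[[0,0,0.5,0,0,0],[0,0,0,0,0,0]]'; python3 n.py 0.4293 0.1576 0.0795 -2.967; python3 - <<'E'
from h import *
im=cv2.resize(eyes.grab_frame("side")[150:240,290:390],None,fx=6,fy=6,interpolation=2)
cv2.imwrite("pics/s4.png",im)
E
```

```text
t: 12.75
eef_pos: [0.4306, 0.1597, 0.0795]
ee_rot: [3.141, 0.005, -2.963]
force: [1.8, 1.5, -3.2]
width: 0.0494
d mm [-1.255  -2.1345  0.0454] rot [-0.0019  0.0044 -0.0039] t 12.75 F [ 1.7741  1.4792 -3.193 ] w 0.0494078046168383
```

View pics/s4.png

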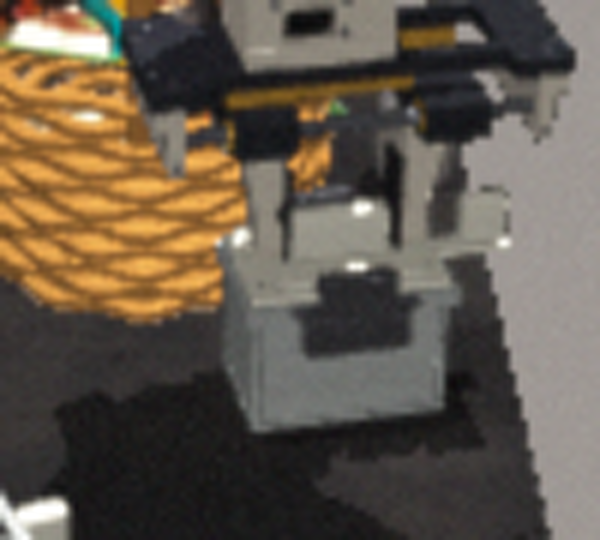

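```bash
python3 -m jog '[[0,0,0,0,0,0],[0,0,0,0,0,0],[0,0,0,0,0,0],[0,0,10,0,0,0],[0,0,25,0,0,0],[0,0,35,0,0,0],[0,0,35,0,0,0],[0,0,0,0,0,0]]' 0.68; python3 -m jog '[[0,25,20,0,0,0],[0,45,10,0,0,0],[0,45,0,0,0,0],[0,45,0,0,0,0],[0,45,0,0,0,0],[0,0,0,0,0,0],[0,0,0,0,0,0]]'; python3 n.py 0.4293 0.1576 0.0795 -2.967; python3 - <<'E'
from h import *
im=np.hstack([cv2.resize(eyes.grab_frame("side")[150:240,290:390],None,fx=4,fy=4,interpolation=2),cv2.resize(eyes.grab_frame("top")[200:280,300:400],None,fx=4,fy=4.5,interpolation=2)])
cv2.imwrite("pics/s5.png",im)
E
```

```text
t: 13.6
eef_pos: [0.4286, 0.1569, 0.1882]
ee_rot: [-3.137, -0.001, -2.964]
force: [0.5, -0.5, 0.4]
width: 0.0591
t: 14.3
eef_pos: [0.4269, 0.3685, 0.2235]
ee_rot: [-3.141, 0.002, -2.966]
force: [-0.0, -0.6, -0.1]
width: 0.0594
d mm [   2.41   -210.8735 -143.9869] rot [ 0.0003  0.0023 -0.0006] t 14.3 F [-0.0227 -0.6304 -0.0659] w 0.05943840935024934
```

View pics/s5.png

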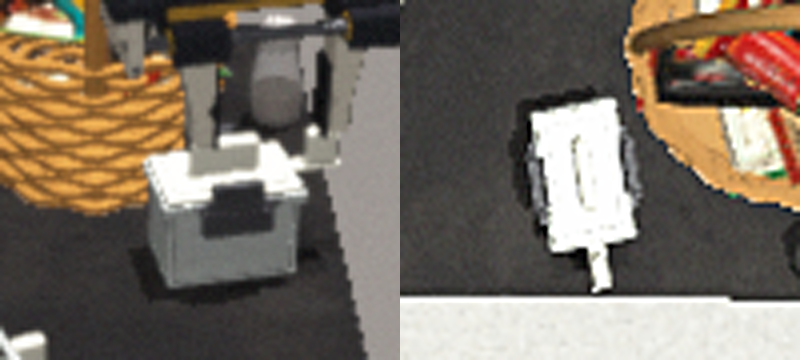

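```bash
python3 - <<'E'
from h import *
t=[(530,112),(613,98),(636,236),(552,250)]
s=[(255,133),(148,158),(305,190),(170,207)] # far-right, far-left, near-right, near-left
# match: top TL=(+x,+y)-> side near-left; TR=(+x,-y)-> side far-left; BR=(-x,-y)-> far-right; BL -> near-right
s=[(170,207),(148,158),(255,133),(305,190)]
for z in(.066,.073,.080,.087):
  A=np.array([ray("top",300+(u-400)/4-.4,200+v/4.5-.4,z)[:2] for u,v in t]);B=np.array([ray("side",290+u/4-.4,150+v/4-.4,z)[:2] for u,v in s])
  print(z,A.mean(0),B.mean(0),((A-B)*1e3).mean(0),np.linalg.norm(A[0]-A[3]),np.linalg.norm(B[0]-B[3]))
print((A-B)*1e3)
E
```

```text
0.066 [0.432  0.1593] [0.4314 0.1463] [ 0.5422 12.9897] 0.10169281482941668 0.09777944358168376
0.073 [0.4318 0.1596] [0.4325 0.1578] [-0.6777  1.8252] 0.10127402248617168 0.09680000897531803
0.08 [0.4317 0.1599] [0.4336 0.1693] [-1.8977 -9.3393] 0.10085523014292673 0.0958205743689522
0.087 [0.4315 0.1603] [0.4346 0.1808] [ -3.1177 -20.5038] 0.10043643779968171 0.09484113976258643
[[  4.2058 -22.6364]
 [  2.8738 -25.3452]
 [-17.9698 -11.8318]
 [ -1.5805 -22.2018]]
```

```bash
python3 -c "
from station import workorder; print(workorder.job_done())"
```

```text
the job is handed in; nothing more can be done
None
```

The first lid I tried, from the middle bay, was the right one, and it is now home on the tub. The job is handed in. I lifted it over the lip by its tab, drew it out about 13 cm, laid it flat and let go. Then I took it lengthwise by its middle handle, set it on the tub and pressed it down past the clips.

- **Fit:** comparing the two cameras puts the top of the cover plate at about 73 mm. It would be at 73 mm when home and 87 mm if the lid did not fit. The lid's centre is about 2 mm from my first estimate of the tub's centre. It held against a slight upward pull before I let go, and the near clip looks sprung back over its edge. I did not see the far clip clearly from the side.
- **Final press:** the wrist force briefly read about 71 N when the lid bottomed out. That is well above the 20 N a lid should need, but under the 120 N limit.
- **Side estimate:** one plate corner I read off the side picture was poor, so the heights come from the average of four corners.
- **The rest:** I left the other two lids in the rack and never went near the milk jug, shaker or turquoise lid. I took no separate picture of them at the end. The job took about 14 s on the robot's clock, and the gripper finished clear above the counter.

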